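# Clip the leak sensor on the solvent tray and close its keeper bar

## Robot

A 6-joint arm with a two-finger parallel gripper is mounted at the origin on the work surface. World frame = base frame: x ahead of the robot, y to its left, z up, the work surface at z = 0. Lengths are in m, angles in rad, forces in N, time in s.
With the tool pointing down it reaches from about 0.35 to 0.725 m from the base axis. Payload 4.3 kg.
Tool frame: the origin (TCP) lies midway between the tips of the shut fingers; the grasp point (between the pads) lies 19 mm behind it; z points along the fingers, y is the line along which they close (so a half turn about z gives the same grasp; the last joint's range is limited). The gripper opens to 85 mm and grips with 20 to 120 N. Pads are 22 mm wide; open, the fingers measure 114 mm over their backs; the gripper's body (76 mm by 85 mm) begins 54 mm behind the grasp point. The pads swing forward as they close: fully open they stand 13 mm farther back than shut.
Start: joints at [-1.449, 0.377, 0.081, 1.274, 0, 1.46], TCP at [0.132, -0.56, 0.231] pointing down, gripper open.
Joint ranges: [-2.72, 2.72], [-0.84, 1.66], [-1.02, 1.22], [-1.77, 2.12], [-1.37, 1.28], [-3.14, 3.14]. Speed limits (rad/s): [2.57, 2.57, 3.14, 3.14, 3.14, 3.14].

## Interface

Orientations are given as a rotation vector (axis times angle).
In Python, from cell import get_obs, vision, job gives the robot as it stands.
- The arm moves only by the tool drive_tool, never from a script. Its argument "increments" is a list of rows, each a list of 3 entries, a list of its own where there are three numbers: the opening, from 0 (shut) to 1 (fully open), then the shift along the tool's x, y, z each as a share of 500 mm, from -1 to 1, then the turn about the tool's z as a share of pi/2 rad, from -1 to 1. In form: [[fingers, [dx, dy, dz], twist], ...]. A call has 1 to 20 rows; each row is the pose to reach, as a shift and turn from the pose commanded when the call began, along the tool's axes at that moment; what a row does not reach only later rows make up. A row lasts 1/8 s, in which the tool goes at most 62.5 mm and 10.7 degrees, less where a joint would pass 70% of its speed; a pose out of reach is approached as far as the arm can. A call with a number of a shift or a turn outside -1 to 1 is refused whole. A call with a gripper value outside its range is refused whole. The fingers move at their own pace and stop on an object; the grip force is fixed at half the most. Time passes only in rows, so rows that repeat a pose let the fingers close. It gives the time, the measured TCP pose, the force, the opening and the grip force at its end, in the units of the state.
- get_obs(): the state, without advancing time (a new reading comes with each control period).
- vision.snapshot(name): name is "side" or "top" or "wrist"; returns the picture (400x640x3 uint8, red, green, blue); there is no depth.
- vision.calibration(name): a dict with "mtx" (3x3 intrinsics, pixels), "pose" (4x4, takes a point from camera to world coordinates); the wrist camera has in their place "mount" (4x4, takes a point from camera to tool coordinates, whose origin is the TCP and whose axes are the flange's). Camera axes: x right, y down, z forward; pixel columns grow to the right and rows downward; lengths in m; the calibration is good to about 2 mm. A picture is of the moment at which its call begins: read the wrist's pose just before it. calibration takes no time and is no camera call.
- job.job_done(): hands the job in; it is judged then, once.
The state is a dict: "t": time; "q": joint angles; "joint_velocities": joint speeds; "tau": joint torques, N m; "position": TCP position; "orientation": TCP orientation; "force": force on the tool from outside, world axes, zero at the start; "torque": the same for the moment, N m; "opening": opening from 0.0 (shut) to 1.0 (fully open); "gripper_force": force on a finger pad.
Only numpy, scipy, OpenCV 4.12 (cv2) and the standard library are available. Lean on these libraries where they do the work, as an engineer would, in place of code of your own. Each camera call takes 0.05 s, during which the arm holds its last target. There are 200 camera calls.

## Task

Make the solvent tray ready for a run: take the sprung sensor clip off its parking stand and clip it onto the lowered part of the tray's wall, straight and pushed fully down, either face inward; then, or before, swing the tray's raised keeper bar down until it rests in its fork. Leave the clip gripping by its own spring, and do not shift or tip the bottles in the tray or the vial rack.

Things in the scene. Friction and masses are not known exactly. Their poses are not given: they have to be found in the camera images.
- clip: Light grey sprung clip like a big clothes-peg, steel hinge barrel, black sensor pod on one jaw; 105 mm tall, 30 mm wide, about 85 g. Origin: centre of the barrel (diameter 14, length 34 mm along y). z up to the handles, jaws below, x across (squeeze direction). Starts gripping the stand's plate, handles up. Fully pushed down, the barrel rests on the edge: origin 7 mm above it.
- clip_grip (a point): Point midway between the two flat handles, 42 mm above the barrel centre: squeeze here, along x. Handles rise to 56 mm above the barrel. On an 8 mm edge they splay, 58 mm over their tops; fully squeezed their outer faces are parallel, 36 mm apart, at a hard stop. That takes 13 N here (7 N to start). The frame belongs to the +x half: it leans up to 0.2 rad about y when squeezed.
- clip_tips (a point): Point midway between the jaw tips, 45 mm below the barrel centre (on the same half as the frame). Fully squeezed, the jaws stand 26 mm apart at the tips, 12 mm near the barrel. The pod (12 x 26 x 26 mm) is on the outer face of the +x jaw, 13 to 39 mm below the barrel, out to x = 21 mm.
- jaw (a joint): Spring hinge of the clip: 0 = jaws gripping an 8 mm edge, 0.4 = fully squeezed open, -0.17 = closed on nothing (rad).
- stand: Parking stand, fixed: dark base 90 x 110 x 12 mm with an upright aluminium plate 8 mm thick (x), 90 mm long (y). Origin: centre of its underside; the plate stands over it.
- stand_edge (a point): Middle of the top edge of the stand's plate, 75 mm above the table.
- tray: White solvent tray, fixed, 208 (x) x 280 (y) mm, walls 8 mm thick, 85 mm high, floor 6 mm. Origin: centre of its underside. The far (+x) wall has a lowered part, the sill: 60 mm high, from y = -90 to -10 mm. Three bottles stand in a row at x = -50 mm. The steel keeper bar swings above x = 12 mm; its fork (26 mm wide, prong tops 116 mm above the table) stands at y = -90 mm.
- sill (a point): Middle of the top edge of the lowered part of the wall, 60 mm above the table; axes as the tray's: the wall runs along y, its thickness (8 mm) along x.
- bar_hinge (a point): Hinge axis of the keeper bar, 100 mm above the table at tray x = 12, y = 105 mm. The hinge axis runs along the tray's x.
- bar_end (a point): Free end of the keeper bar, 215 mm from the hinge along the bar. The bar is flat steel, 16 mm wide (tray x), 8 mm thick; when closed it lies level from the hinge towards the tray's -y, its top 104 mm above the table.
- bar (a joint): Keeper bar angle (rad): 0 = level, resting in its fork (stop); starts near upright at 1.2 to 1.5, leaning slightly towards its fork. The hinge is stiff: it stays where it is left and takes about 0.2 N m, plus or minus its weight, to swing.
- bottle0: Glass bottle with blue cap, 56 mm diameter, 100 mm tall, standing in the tray; origin: centre of its underside. Leave alone.
- bottle1: Glass bottle with blue cap, 56 mm diameter, 100 mm tall, standing in the tray; origin: centre of its underside. Leave alone.
- bottle2: Glass bottle with blue cap, 56 mm diameter, 100 mm tall, standing in the tray; origin: centre of its underside. Leave alone.
- rack: White vial rack 90 x 130 x 30 mm with vials to 45 mm height, on the table; origin: centre of its underside. Leave alone.
Not all that is in view belongs to the job. Of the things shaped like the clip, the grey one is meant.

How it is judged:
At the end, for the whole second after the job is handed in: Clip let go, at rest, gripping the sill (over 3 N, jaw -0.07 to 0.1): barrel centre 2 to 17 mm above its edge, within 7 mm of the wall's mid-plane, 35 mm of the sill's middle along it, in line and upright within 0.2 rad; bar in its fork (below 0.05 rad), at rest (x of clip in the frame of sill between -0.007 and 0.007 m and y of clip in the frame of sill between -0.035 and 0.035 m and z of clip in the frame of sill between 0.002 and 0.017 m and angle between the y axis of clip and the y axis of tray, either way round below 0.2 rad and angle between clip's own z axis and vertical below 0.2 rad and value of joint jaw between -0.07 and 0.1 rad and contact force between clip and tray above 3 N and linear speed of clip below 0.02 m/s and value of joint bar below 0.05 rad and velocity of joint bar below 0.05 rad/s and contact force between the fingers and clip below 0.1 N); the robot touches nothing.
It fails at once if a bottle in the tray or the vial rack is moved more than 25 mm (distance of any of bottle0, bottle1, bottle2, rack from where it was at the start of the episode above 0.025 m).
It fails at once if a bottle is tipped by more than 0.35 rad (angle between any of bottle0, bottle1, bottle2's own z axis and vertical above 0.35 rad).
It also fails if it takes over 69 s, if anything falls off the work surface, if the arm or the gripper's body presses on something with over 40 N, if the wrist force passes 120 N, or if a joint passes its speed limit or range.

## Working session

There is one attempt and no reset: what is moved stays moved. The work goes in short steps, Python scripts to look and compute and a tool call to move; the robot and the scene stay as the last step left them, time stands still between calls to the robot, and variables do not carry over. Pictures are saved under pics/ and viewed, at most 11 in all, crops included, and the job is handed in when it is done.

Besides the shell and the picture viewer there is one more tool, called after "Emit:" as name([rows], argument=value, ...), one row to a line, values as JSON. drive_tool: Moves the arm, as the interface text tells. Its arguments: {"type":"object","properties":{"increments":{"type":"array"}},"required":["increments"]}

```bash
mkdir -p pics; ls; python3 - <<'E'
from cell import get_obs, vision, job
import cv2,numpy as np
np.set_printoptions(precision=4,suppress=True)
o=get_obs();print({k:o[k] for k in('t','position','orientation','opening','force')})
for n in('side','top'):
    c=vision.calibration(n);print(n,c['mtx'],c['pose'])
    cv2.imwrite(f'pics/{n}0.png',vision.snapshot(n)[:,:,::-1])
c=vision.calibration('wrist');print(c['mtx'],c['mount'])
E
```

```text
pics
{'t': 0.0, 'position': array([ 0.132 , -0.559 ,  0.2304]), 'orientation': array([-3.1185, -0.363 , -0.    ]), 'opening': 0.9950051588985653, 'force': array([-0.0357,  0.7551,  0.2056])}
side [[394.0446   0.     318.1997]
 [  0.     394.0446 189.1352]
 [  0.       0.       1.    ]] [[ 0.9893 -0.0926  0.1126  0.4075]
 [-0.1447 -0.5301  0.8355 -0.9034]
 [-0.0176 -0.8429 -0.5378  0.6573]
 [ 0.      0.      0.      1.    ]]
top [[481.684    0.     321.7893]
 [  0.     481.684  196.2884]
 [  0.       0.       1.    ]] [[ 0.0154 -0.9955  0.0936  0.4222]
 [-0.9997 -0.0171 -0.017  -0.0441]
 [ 0.0185 -0.0933 -0.9955  1.3103]
 [ 0.      0.      0.      1.    ]]
[[329.7739   0.     315.1904]
 [  0.     329.7739 204.4416]
 [  0.       0.       1.    ]] [[ 0.0009 -0.9625 -0.2713  0.0685]
 [ 1.      0.001  -0.0002  0.001 ]
 [ 0.0004 -0.2713  0.9625 -0.1422]
 [ 0.      0.      0.      1.    ]]
```

View pics/side0.png

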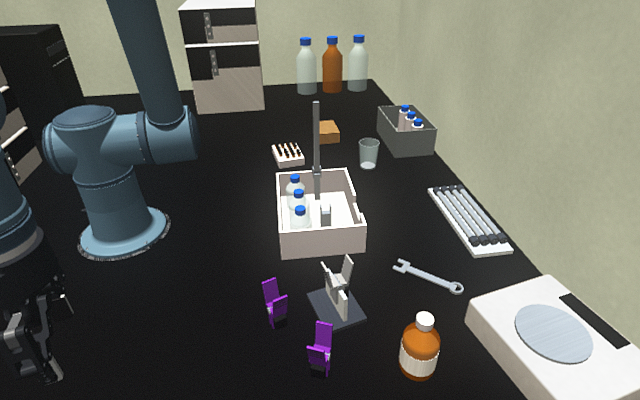

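View pics/top0.png

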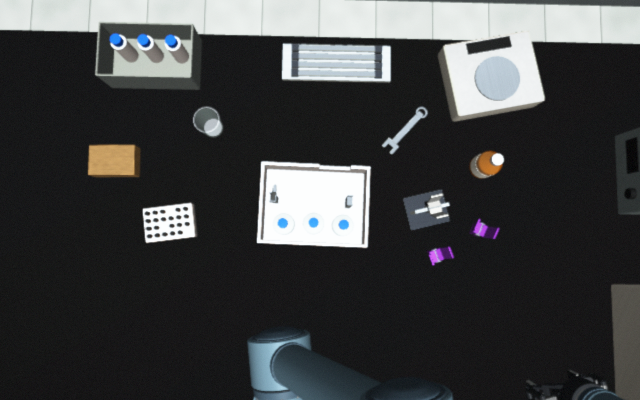

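The side view shows the grey clip on its stand near (338,285). The top view has it near (435,207), with the tray at (315,205), the bar upright at (275,193) and the fork at (349,201). 

Things that could be taken for the clip:
- purple pegs, side (275,300) and (320,345), top (441,255) and (486,230)
- the wrench, side (428,275)
- the grey peg on the plate, which is the one I choose

I'll check that choice in a close crop.

```bash
cat > h.py <<'E'
import numpy as np,cv2
from cell import get_obs,vision
from scipy.spatial.transform import Rotation as R
np.set_printoptions(precision=4,suppress=True)
def campose(n,o=None):
    c=vision.calibration(n)
    if n!='wrist': return c['mtx'],c['pose']
    T=np.eye(4);T[:3,:3]=R.from_rotvec(o['orientation']).as_matrix();T[:3,3]=o['position']
    return c['mtx'],T@c['mount']
def ray(K,P,uv):
    d=P[:3,:3]@np.linalg.inv(K)@np.array([uv[0],uv[1],1.]);return P[:3,3],d/np.linalg.norm(d)
def onz(K,P,uv,z):
    o,d=ray(K,P,uv);return o+d*(z-o[2])/d[2]
def tri(*kpuv):
    A=np.zeros((3,3));b=np.zeros(3)
    for K,P,uv in kpuv:
        o,d=ray(K,P,uv);M=np.eye(3)-np.outer(d,d);A+=M;b+=M@o
    x=np.linalg.solve(A,b)
    return x,[np.linalg.norm(np.cross(x-ray(*k)[0],ray(*k)[1])) for k in kpuv]
def proj(K,P,X):
    p=P[:3,:3].T@(np.asarray(X)-P[:3,3]);p=K@p;return p[:2]/p[2]
E
python3 - <<'E'
from h import *
t=cv2.imread('pics/top0.png');s=cv2.imread('pics/side0.png')
r=lambda im,x0,x1,y0,y1,f:cv2.resize(im[y0:y1,x0:x1],None,fx=f,fy=f,interpolation=cv2.INTER_CUBIC)
out=np.zeros((600,800,3),np.uint8)
a=r(t,395,460,180,240,5);out[:300,:325]=a
b=r(s,290,380,245,335,5);out[:450,330:780]=b[:450]
c=r(t,250,380,155,255,2.5);out[300:550,:325]=c
cv2.imwrite('pics/crop1.png',out)
# tray outline in top
m=(t.min(2)>150).astype(np.uint8);m[:150]=0
n,l,st,ce=cv2.connectedComponentsWithStats(m)
i=[i for i in range(1,n) if 250<ce[i][0]<380 and st[i][4]>2000]
K,P=campose('top')
for k in i:
    cnt=cv2.findContours((l==k).astype(np.uint8),0,2)[0][0]
    rc=cv2.minAreaRect(cnt);bx=cv2.boxPoints(rc);print(rc)
    for q in bx: print(q,onz(K,P,q,0.085))
h=cv2.inRange(t,(35,30,30),(90,80,80));h[:185]=0;h[235:]=0;h[:,:398]=0;h[:,458:]=0
cnt=max(cv2.findContours(h,0,2)[0],key=cv2.contourArea)
for q in cv2.boxPoints(cv2.minAreaRect(cnt)): print('stand',q,onz(K,P,q,0.012))
E
```

```text
((313.6567077636719, 204.05258178710938), (110.5676498413086, 81.8700180053711), 2.602562189102173)
[256.5711 242.4351] [0.4175 0.0979 0.085 ]
[260.2887 160.6495] [0.6266 0.0942 0.085 ]
[370.7423 165.6701] [ 0.6188 -0.1899  0.085 ]
[367.0247 247.4557] [ 0.4092 -0.1817  0.085 ]
stand [401.4118 197.6471] [ 0.5443 -0.2826  0.012 ]
stand [442.353  187.4118] [ 0.5742 -0.3945  0.012 ]
stand [450.7647 221.0589] [ 0.4829 -0.4166  0.012 ]
stand [409.8235 231.2941] [ 0.4535 -0.3053  0.012 ]
```

View pics/crop1.png

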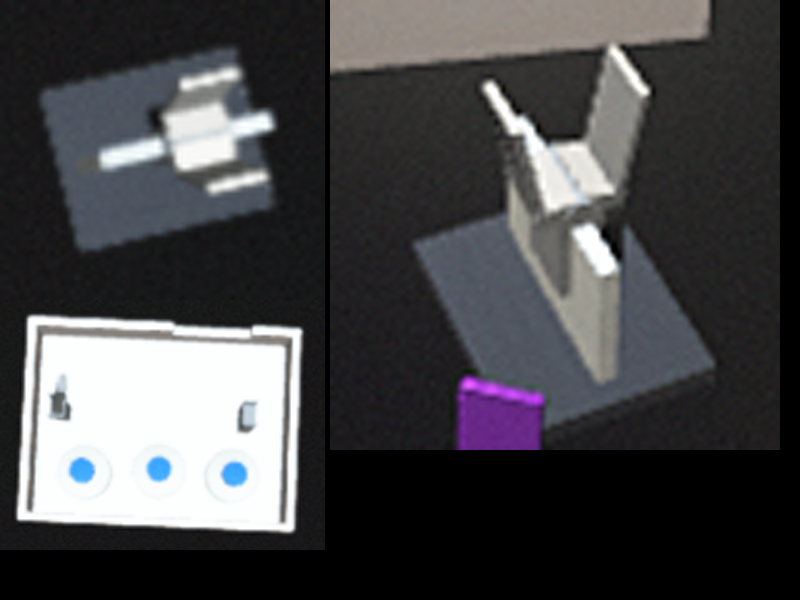

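The crop confirms the light grey clip with its steel barrel gripping the plate, at top px (435,207) and side px (338,282). The sill gap shows in the far wall at top cols 319–351.

```bash
cat >> h.py <<'E'
def go(p,yaw):
    "shift/twist shares to TCP p with tool y at world angle yaw (tool down)"
    o=get_obs();M=R.from_rotvec(o['orientation']).as_matrix()
    d=M.T@(np.asarray(p)-o['position'])/0.5
    ya=np.arctan2(M[1,1],M[0,1]);t=(yaw-ya+np.pi/2)%np.pi-np.pi/2
    print('t',o['t'],'pos',o['position'],'tooly',ya,'-> shift',d,'twist',-t/(np.pi/2),'or',(-t+np.pi*np.sign(t))/(np.pi/2))
E
python3 - <<'E'
from h import *
T=campose('top');S=campose('side')
print(tri((*T,(435,207)),(*S,(338,282))))
print('bar tip', tri((*T,(274.5,186)),(*S,(316,101))))
go([.50,-.36,.27],.26)
E
```

```text
(array([ 0.5159, -0.356 ,  0.0834]), [np.float64(0.0009324371881585515), np.float64(0.0009324371881585969)])
bar tip (array([0.5346, 0.0376, 0.3132]), [np.float64(0.0011688560155897196), np.float64(0.0011688560155897149)])
t 0.1 pos [ 0.132  -0.559   0.2305] tooly -1.3389789755328345 -> shift [ 0.8077 -0.2185 -0.0786] twist 0.9820583685757382 or -1.0179416314242618
```

Emit:
drive_tool([
  [1, [0, 0, -0.08], -0.2],
  [1, [0.8, -0.22, -0.08], -1],
  [1, [0.8, -0.22, -0.08], -1],
  [1, [0.8, -0.22, -0.08], -1],
  [1, [0.8, -0.22, -0.08], -1],
  [1, [0.8, -0.22, -0.08], -1],
  [1, [0.8, -0.22, -0.08], -1],
  [1, [0.8, -0.22, -0.08], -1],
  [1, [0.8, -0.22, -0.08], -1],
  [1, [0.8, -0.22, -0.08], -1],
  [1, [0.8, -0.22, -0.08], -1],
  [1, [0.8, -0.22, -0.08], -1],
])

```text
t: 1.6
position: [0.4956, -0.3611, 0.2713]
orientation: [-1.952, -2.462, 0.0]
force: [-0.4, -0.5, -0.2]
opening: 1.001
gripper_force: 0.0
```

```bash
python3 - <<'E'
from h import *
o=get_obs();print(o['t'],o['q'],o['position'],o['orientation'])
im=vision.snapshot('wrist')[:,:,::-1];cv2.imwrite('pics/w1.png',im)
np.savez('pics/w1',p=o['position'],r=o['orientation'])
E
```

```text
1.6 [-0.7331  0.4574  0.3051  1.4186 -0.0001  0.6076] [ 0.4956 -0.3611  0.2713] [-1.9517 -2.4617  0.0001]
```

View pics/w1.png

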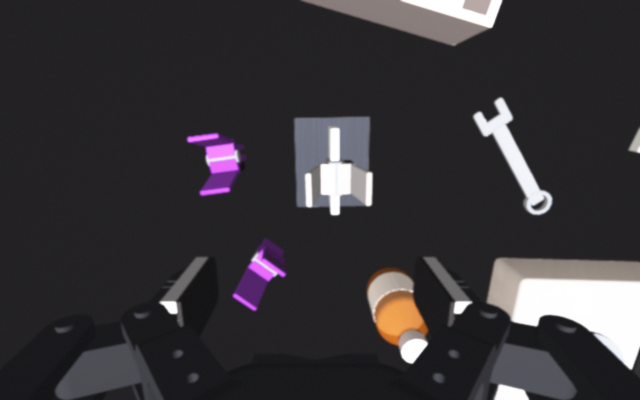

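The wrist view shows the grey clip on the stand: handle tops near (309,190) and (369,188), barrel (337,178), plate edge running (335,129)–(335,214).

```bash
python3 - <<'E'
from h import *
z=np.load('pics/w1.npz');W=campose('wrist',dict(position=z['p'],orientation=z['r']));T=campose('top')
print('barrel',tri((*W,(336.5,178)),(*T,(435,207))))
im=cv2.imread('pics/w1.png')
m=(im.min(2)>225).astype(np.uint8);m[:115]=0;m[220:]=0;m[:,:298]=0;m[:,380:]=0
n,l,st,ce=cv2.connectedComponentsWithStats(m)
for i in range(1,n):
    if st[i][4]>15: print(st[i],ce[i])
E
python3 - <<'E'
from h import *
z=np.load('pics/w1.npz');W=campose('wrist',dict(position=z['p'],orientation=z['r']));T=campose('top')
# handle tops: top crop centres (210,78),(238,183) /5 + (395,180)
for w,t in(((369,188),(437,195.6)),((309.5,190),(442.5,216.6))): print('handle',tri((*W,w),(*T,t)))
a=onz(*W,(335,130),.075);b=onz(*W,(335.5,213),.075);print('plate',a,b,np.arctan2(-(a-b)[0],(a-b)[1]))
E
```

```text
barrel (array([ 0.5127, -0.3483,  0.1129]), [np.float64(7.128391296667673e-05), np.float64(7.128391296674622e-05)])
[330 128   9  33 291] [334.0515 144.11  ]
[ 321  163   30   52 1067] [335.0253 182.3796]
[366 173   6  32 163] [368.3374 188.362 ]
[306 174   6  33 172] [308.2093 190.4593]
handle (array([ 0.5382, -0.3454,  0.1433]), [np.float64(0.0004545965708464981), np.float64(0.0004545965708465976)])
handle (array([ 0.489 , -0.3613,  0.1319]), [np.float64(0.0012414578982604578), np.float64(0.001241457898260608)])
plate [ 0.5033 -0.308   0.075 ] [ 0.5251 -0.3923  0.075 ] 0.2534874041019426
```

```bash
python3 - <<'E'
from h import *
z=np.load('pics/w1.npz');W=campose('wrist',dict(position=z['p'],orientation=z['r']))
a=onz(*W,(368.3,188.4),.138);b=onz(*W,(308.2,190.4),.138);print(a,b,(a+b)/2,np.arctan2(*(a-b)[1::-1]))
go([.515,-.354,.102],.254)
E
```

```text
[ 0.5386 -0.3464  0.138 ] [ 0.4889 -0.3599  0.138 ] [ 0.5138 -0.3532  0.138 ] 0.26516036405920596
t 1.65 pos [ 0.4956 -0.3611  0.2714] tooly 0.23029903830281076 -> shift [0.005  0.041  0.3387] twist -0.0150885008405574 or 1.9849114991594425
```

Emit:
drive_tool([
  [1, [0.005, 0.04, 0], -0.018],
  [1, [0.005, 0.04, 0.1], -0.018],
  [1, [0.005, 0.04, 0.2], -0.018],
  [1, [0.005, 0.04, 0.27], -0.018],
  [1, [0.005, 0.04, 0.31], -0.018],
  [1, [0.005, 0.04, 0.337], -0.018],
  [1, [0.005, 0.04, 0.337], -0.018],
  [1, [0.005, 0.04, 0.337], -0.018],
])

```text
t: 2.65
position: [0.5156, -0.3543, 0.104]
orientation: [1.914, 2.489, -0.0]
force: [-0.0, -0.7, 0.6]
opening: 0.997
gripper_force: 0.0
```

Emit:
drive_tool([
  [0.7, [0, 0, 0], 0],
  [0.6, [0, 0, 0], 0],
  [0.5, [0, 0, 0], 0],
  [0.4, [0, 0, 0], 0],
  [0.35, [0, 0, 0], 0],
  [0.35, [0, 0, 0], 0],
  [0.35, [0, 0, 0], 0],
  [0.35, [0, 0, 0], 0],
  [0.35, [0, 0, 0], 0],
])

```text
t: 3.78
position: [0.5157, -0.3558, 0.107]
orientation: [1.912, 2.486, -0.005]
force: [-4.5, 0.3, 17.3]
opening: 0.4
gripper_force: 58.6
```

```bash
python3 - <<'E'
from h import *
o=get_obs();print(o['t'],o['position'],o['opening'],o['force'],o['gripper_force'])
a=vision.snapshot('side')[:,:,::-1];b=vision.snapshot('wrist')[:,:,::-1]
out=np.zeros((400,800,3),np.uint8);out[:,:400]=cv2.resize(a[230:350,280:400],(400,400));out[:,400:]=cv2.resize(b[100:400,170:470],(400,400))
cv2.imwrite('pics/g1.png',out)
E
```

```text
3.775 [ 0.5157 -0.3558  0.107 ] 0.40031529916460445 [-4.526   0.3404 17.2623] 58.62387835979462
```

View pics/g1.png

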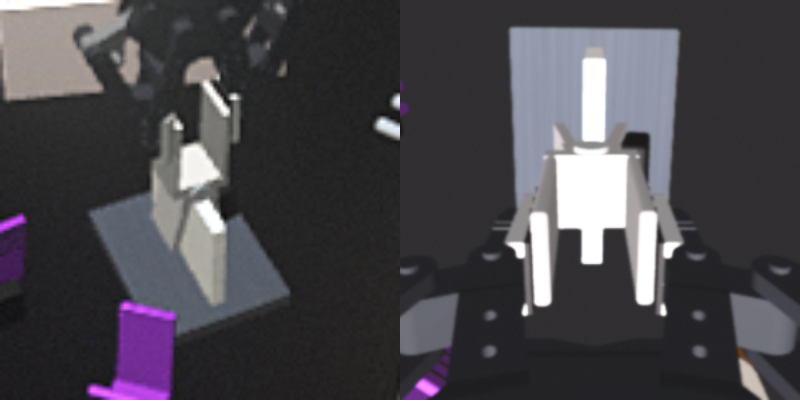

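The handles are fully squeezed parallel, at opening 0.40. The pod is at the right, on the tool's +y side. Lifting straight up.

Emit:
drive_tool([
  [0.35, [0, 0, -0.02], 0],
  [0.35, [0, 0, -0.05], 0],
  [0.35, [0, 0, -0.1], 0],
  [0.35, [0, 0, -0.17], 0],
  [0.35, [0, 0, -0.24], 0],
  [0.35, [0, 0, -0.28], 0],
  [0.35, [0, 0, -0.28], 0],
  [0.35, [0, 0, -0.28], 0],
])

```text
t: 4.88
position: [0.5148, -0.3534, 0.2418]
orientation: [-1.914, -2.49, -0.0]
force: [-0.0, -0.3, -0.1]
opening: 0.399
gripper_force: 60.3
```

```bash
python3 - <<'E'
from h import *
o=get_obs();print(o['t'],o['position'],o['opening'],o['force'],o['gripper_force'])
# tray: centre .518,-.045 yaw -.0285; look position above sill
go([.617,-.10,.24],-.0285)
E
```

```text
4.875 [ 0.5148 -0.3534  0.2418] 0.3987994313519755 [-0.0154 -0.3359 -0.1175] 60.2539998292923
t 4.875 pos [ 0.5148 -0.3534  0.2418] tooly 0.26016999673544 -> shift [0.4371 0.3279 0.0039] twist 0.1837730276110663 or -1.8162269723889337
```

Emit:
drive_tool([
  [0.35, [0.1, 0.08, 0], 0.05],
  [0.35, [0.22, 0.16, 0], 0.1],
  [0.35, [0.33, 0.25, 0], 0.18],
  [0.35, [0.44, 0.33, 0], 0.184],
  [0.35, [0.44, 0.33, 0], 0.184],
  [0.35, [0.44, 0.33, 0], 0.184],
  [0.35, [0.44, 0.33, 0], 0.184],
])

```text
t: 5.75
position: [0.6172, -0.0992, 0.2417]
orientation: [-2.253, -2.188, 0.003]
force: [0.6, -0.1, -1.3]
opening: 0.404
gripper_force: 60.2
```

```bash
python3 - <<'E'
from h import *
o=get_obs();print(o['t'],o['position'],o['orientation'],o['opening'])
b=vision.snapshot('wrist')[:,:,::-1];cv2.imwrite('pics/w2.png',b);np.savez('pics/w2',p=o['position'],r=o['orientation'])
cv2.imwrite('pics/side2.png',vision.snapshot('side')[:,:,::-1]);cv2.imwrite('pics/top2.png',vision.snapshot('top')[:,:,::-1])
s=cv2.imread('pics/side2.png');out=np.zeros((600,800,3),np.uint8)
out[:500,:]=cv2.resize(b,(800,500),interpolation=cv2.INTER_CUBIC)
cv2.imwrite('pics/w2v.png',out[:500])
E
```

```text
5.75 [ 0.6172 -0.0992  0.2417] [-2.2529 -2.1876  0.0025] 0.40392173332469433
```

View pics/w2v.png

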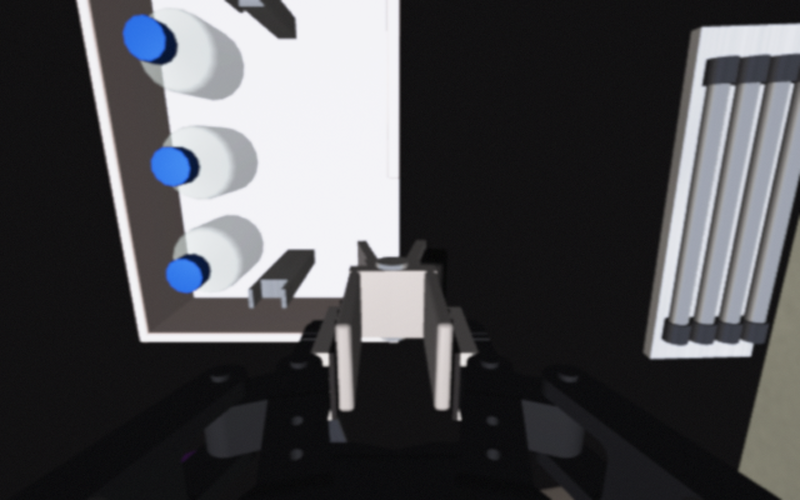

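The wrist view shows the clip squeezed in the hand: handles at view px (344,365) and (442,365), barrel axis at col 391. The sill is just beneath, with the raised wall ending at (390,178) and the outer edge at col 399. The bottles are upright and the fork is at (270,285).

```bash
python3 - <<'E'
from h import *
z=np.load('pics/w2.npz');W=campose('wrist',dict(position=z['p'],orientation=z['r']));T=campose('top')
g=cv2.cvtColor(cv2.imread('pics/w2.png'),6).astype(float)
def edge(rows,lo=300,hi=340):
    P=[]
    for r in rows:
        d=np.diff(g[r,lo:hi]);i=d.argmin();s=slice(max(i-2,0),i+3);P.append((lo+.5+np.sum(np.arange(lo-lo,hi-lo-1)[s]*d[s])/d[s].sum(),r))
    return P
for nm,rows,h in(('raised',range(5,135,4),.085),('sill',range(150,190,3),.06)):
    X=np.array([onz(*W,p,h) for p in edge(rows)]);k=np.polyfit(X[:,1],X[:,0],1);print(nm,'slope',k[0],'x at y=-.098',np.polyval(k,-.098),'span',X[0],X[-1])
print('sillcorner',tri((*W,(310,142.4)),(*T,(318.8,165.5))),onz(*W,(311,142.4),.085))
print('near corner',onz(*W,(113,272),.085))
# inner edge of the sill / row profile
print(g[100,300:325].astype(int),g[170,300:325].astype(int))
t=cv2.cvtColor(cv2.imread('pics/top0.png'),6);print('top outer', t[158:174,335].astype(int), t[158:174,300].astype(int),t[158:174,362].astype(int))
# top: sill ends along row just under raised wall
for r in(163,164,165,166): print(r,t[r,312:326].astype(int),t[r,344:358].astype(int))
Tm=vision.calibration('wrist')['mount']
for uv in((312.8,210),(312.8,272.8)):
    d=Tm[:3,:3]@np.linalg.inv(W[0])@np.array([*uv,1.]);
    for zz in(.018,.025): print('barrel in tool',Tm[:3,3]+d*(zz-Tm[2,3])/d[2])
E
```

```text
raised slope 0.027403164362526867 x at y=-.098 0.6202784658597381 span [0.6244 0.0509 0.085 ] [ 0.6216 -0.0499  0.085 ]
sill slope 0.025529712191908558 x at y=-.098 0.6207799041231291 span [ 0.6216 -0.0677  0.06  ] [ 0.6205 -0.1066  0.06  ]
sillcorner (array([ 0.6138, -0.0561,  0.1044]), [np.float64(0.00011464837224412644), np.float64(0.00011464837224397111)]) [ 0.6143 -0.0579  0.085 ]
near corner [ 0.4122 -0.1802  0.085 ]
[244 244 244 243 244 244 244 243 242 239 237 241 243 244 244 244 242 238
 209 129  51  20  19  17  16] [244 244 244 244 244 244 244 244 244 244 243 244 244 244 244 243 243 239
 214 136  55  21  17  18  16]
top outer [ 26  22  23  26  24  25  27  69 198 253 253 237 152 153 228 253] [ 25  25  26  25  59 187 253 252 234 149 131 139 206 253 254 254] [ 24  24  21  25  24  22  37 108 226 253 250 181 133 129 143 212]
163 [155 141 140 135 134 132 104  68  36  27  23  24  23  23] [26 22 24 24 25 25 26 23 25 26 24 18 25 25]
164 [247 242 241 239 239 238 222 157  83  53  52  50  44  41] [23 24 27 21 23 23 26 46 56 54 54 53 47 40]
165 [253 253 253 253 253 253 252 229 189 185 180 157 143 139] [ 53  53  48  41  42  42  64 152 179 181 182 179 158 142]
166 [249 248 250 250 250 250 250 241 250 252 252 247 242 242] [182 179 156 142 142 136 138 243 252 253 253 252 247 242]
barrel in tool [ 0.0197 -0.0012  0.018 ]
barrel in tool [ 0.0176 -0.0012  0.025 ]
barrel in tool [-0.0154 -0.0012  0.018 ]
barrel in tool [-0.0191 -0.0013  0.025 ]
```

```bash
python3 - <<'E'
from h import *
go([.6177,-.097,.093],-.0268)
E
```

```text
t 5.9 pos [ 0.6173 -0.0999  0.2425] tooly -0.030902174166353772 -> shift [0.006  0.0008 0.2989] twist -0.0026115251839963502 or 1.9973884748160036
```

Emit:
drive_tool([
  [0.35, [0.005, 0.001, 0.05], -0.003],
  [0.35, [0.005, 0.001, 0.1], -0.003],
  [0.35, [0.005, 0.001, 0.15], -0.003],
  [0.35, [0.005, 0.001, 0.19], -0.003],
  [0.35, [0.005, 0.001, 0.22], -0.003],
  [0.35, [0.005, 0.001, 0.25], -0.003],
  [0.35, [0.005, 0.001, 0.25], -0.003],
  [0.35, [0.005, 0.001, 0.25], -0.003],
])

```text
t: 6.9
position: [0.6189, -0.0963, 0.1184]
orientation: [2.248, 2.194, 0.001]
force: [1.6, -0.2, 0.0]
opening: 0.394
gripper_force: 60.2
```

```bash
python3 - <<'E'
from h import *
o=get_obs();print(o['t'],o['position'],o['opening'],o['force'])
b=vision.snapshot('wrist')[:,:,::-1];a=vision.snapshot('side')[:,:,::-1]
cv2.imwrite('pics/w3.png',b);cv2.imwrite('pics/side3.png',a)
out=np.zeros((400,800,3),np.uint8);out[:,:400]=cv2.resize(a[140:260,280:400],(400,400),interpolation=2);out[:,400:]=cv2.resize(b[140:340,210:410],(400,400),interpolation=2)
cv2.imwrite('pics/g3.png',out)
E
```

```text
6.9 [ 0.6189 -0.0963  0.1184] 0.39387635095099355 [ 1.5508 -0.1704  0.039 ]
```

View pics/g3.png

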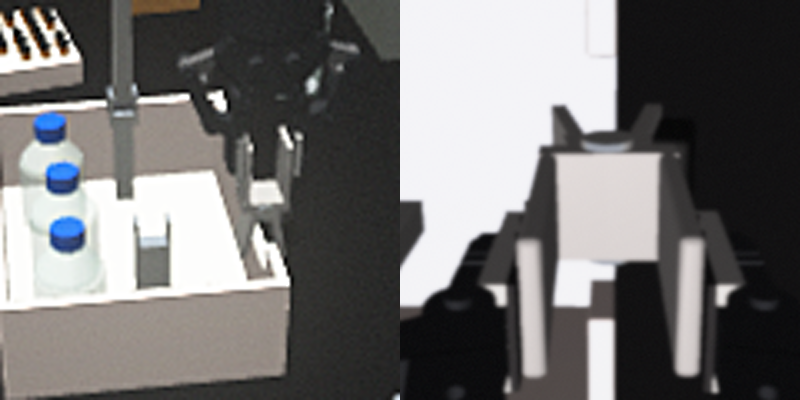

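The jaws straddle the wall: wall centre at crop col 602, jaws and barrel at col 607, so about 1.3 mm too far +x. I'll correct that and push down.

Emit:
drive_tool([
  [0.35, [0, -0.0026, 0], 0],
  [0.35, [0, -0.0026, 0.015], 0],
  [0.35, [0, -0.0026, 0.03], 0],
  [0.35, [0, -0.0026, 0.04], 0],
  [0.35, [0, -0.0026, 0.046], 0],
  [0.35, [0, -0.0026, 0.05], 0],
  [0.35, [0, -0.0026, 0.05], 0],
  [0.35, [0, -0.0026, 0.05], 0],
])

```text
t: 8.0
position: [0.6173, -0.0961, 0.093]
orientation: [2.248, 2.194, 0.0]
force: [0.3, -0.7, -0.9]
opening: 0.402
gripper_force: 60.2
```

No contact yet, so I'll lower in small steps until it touches.

Emit:
drive_tool([
  [0.35, [0, 0, 0.003], 0],
  [0.35, [0, 0, 0.005], 0],
  [0.35, [0, 0, 0.005], 0],
])

```text
t: 8.38
position: [0.6176, -0.0962, 0.0922]
orientation: [2.247, 2.193, 0.001]
force: [-2.5, 0.5, 9.1]
opening: 0.402
gripper_force: 61.8
```

Emit:
drive_tool([
  [0.35, [0, 0, 0.002], 0],
  [0.35, [0, 0, 0.004], 0],
  [0.35, [0, 0, 0.004], 0],
])

```text
t: 8.75
position: [0.6177, -0.0962, 0.092]
orientation: [2.246, 2.193, 0.002]
force: [-6.6, 1.7, 18.4]
opening: 0.4
gripper_force: 63.6
```

It's seated, with 18 N upward. Opening now.

Emit:
drive_tool([
  [0.5, [0, 0, 0], 0],
  [0.6, [0, 0, 0], 0],
  [0.7, [0, 0, 0], 0],
  [0.85, [0, 0, 0], 0],
  [1, [0, 0, 0], 0],
  [1, [0, 0, 0], 0],
  [1, [0, 0, 0], 0],
  [1, [0, 0, 0], 0],
  [1, [0, 0, 0], 0],
])

```text
t: 9.88
position: [0.6172, -0.0961, 0.0883]
orientation: [2.248, 2.194, -0.0]
force: [0.8, 0.7, 0.6]
opening: 0.999
gripper_force: 0.0
```

```bash
python3 - <<'E'
from h import *
o=get_obs();print(o['t'],o['position'],o['opening'],o['force'],o['gripper_force'])
b=vision.snapshot('wrist')[:,:,::-1];a=vision.snapshot('side')[:,:,::-1]
out=np.zeros((400,800,3),np.uint8);out[:,:400]=cv2.resize(a[140:260,280:400],(400,400),interpolation=2);out[:,400:]=cv2.resize(b[140:340,210:410],(400,400),interpolation=2)
cv2.imwrite('pics/g4.png',out)
E
```

```text
9.875 [ 0.6172 -0.0961  0.0883] 0.999202062833462 [0.7978 0.6638 0.5894] 0.0
```

View pics/g4.png

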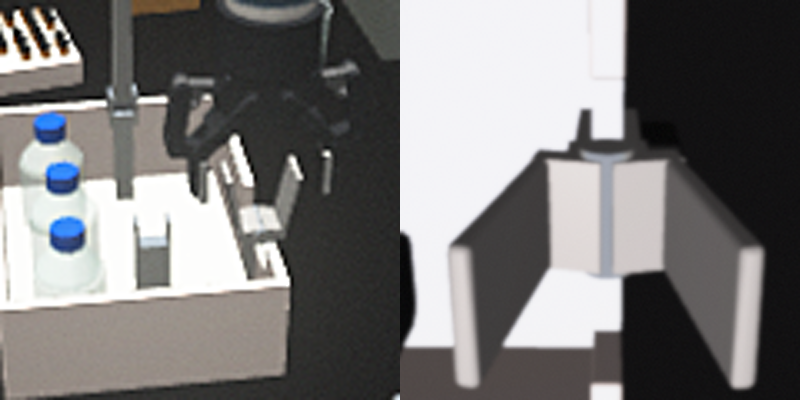

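The clip is seated squarely on the sill and released: the barrel strip lies along the wall at crop col 606. Next I'll retreat, close the fingers and go behind the keeper bar. The bar tip is measured at (0.535, 0.038, 0.313), which gives an angle of about 1.46.

Emit:
drive_tool([
  [1, [0, 0, -0.08], 0],
  [1, [0, 0, -0.2], 0],
  [1, [0, 0, -0.3], 0],
  [0.5, [0, 0, -0.4], 0],
  [0, [0.05, 0, -0.41], 0],
  [0, [0.15, 0.0, -0.41], 0],
  [0, [0.27, 0, -0.41], 0],
  [0, [0.39, 0, -0.41], 0],
  [0, [0.43, 0, -0.41], 0],
  [0, [0.43, 0, -0.41], 0],
  [0, [0.43, -0.1, -0.41], 0],
  [0, [0.43, -0.176, -0.41], 0],
  [0, [0.43, -0.176, -0.41], 0],
  [0, [0.43, -0.176, -0.41], 0],
  [0, [0.43, -0.176, -0.41], 0],
])

```text
t: 11.85
position: [0.5358, 0.1201, 0.2934]
orientation: [2.249, 2.192, 0.001]
force: [-0.4, -0.9, 0.9]
opening: -0.003
gripper_force: 0.0
```

```bash
python3 - <<'E'
from h import *
o=get_obs();print(o['t'],o['position'],o['opening'],o['force'])
M=R.from_rotvec(o['orientation']).as_matrix();H=np.array([.5327,.0604,.1])
b=vision.snapshot('side')[:,:,::-1];cv2.imwrite('pics/s5.png',cv2.resize(b[60:260,220:420],(600,600),interpolation=2))
r=.185
for th in [1.55,1.46,1.35,1.2,1.05,.9,.75,.6,.45,.3,.15,.05,0,-.02]:
    s=-r*np.cos(th)+.004*np.sin(th)+.011;z=r*np.sin(th)+.004*np.cos(th)
    X=H+s*np.array([.0268,.9996,0])+[0,0,z];print(th,np.round(M.T@(X-o['position'])/.5,3))
E
```

```text
11.85 [0.5358 0.1201 0.2934] -0.0030623290123349776 [-0.3669 -0.8586  0.8944]
1.55 [-0.097 -0.003  0.017]
1.46 [-0.13  -0.003  0.018]
1.35 [-0.171 -0.003  0.024]
1.2 [-0.224 -0.003  0.039]
1.05 [-0.275 -0.003  0.062]
0.9 [-0.321 -0.003  0.092]
0.75 [-0.363 -0.004  0.129]
0.6 [-0.398 -0.004  0.171]
0.45 [-0.427 -0.004  0.219]
0.3 [-0.449 -0.004  0.27 ]
0.15 [-0.462 -0.004  0.324]
0.05 [-0.467 -0.004  0.36 ]
0 [-0.467 -0.004  0.379]
-0.02 [-0.468 -0.004  0.386]
```

View pics/s5.png

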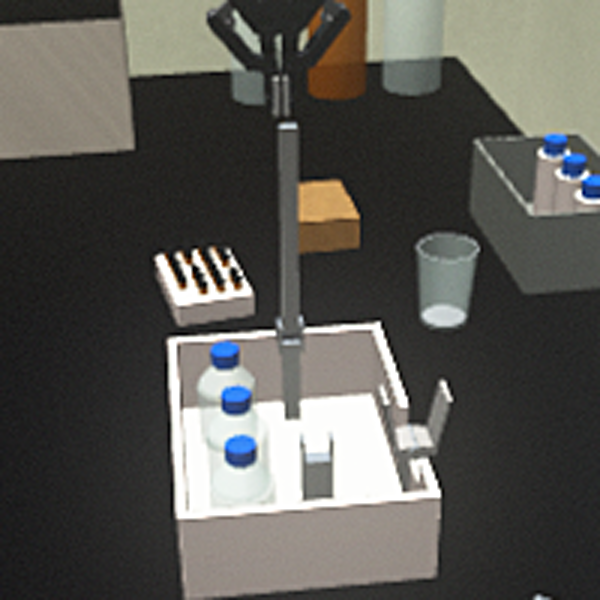

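The fingers sit behind the bar at (281,95) and line up with it (288,125). The clip is on the sill at (420,435). Now I'll sweep the bar down along its arc.

Emit:
drive_tool([
  [0, [-0.06, -0.003, 0.017], 0],
  [0, [-0.097, -0.003, 0.017], 0],
  [0, [-0.13, -0.003, 0.018], 0],
  [0, [-0.15, -0.003, 0.021], 0],
  [0, [-0.171, -0.003, 0.024], 0],
  [0, [-0.198, -0.003, 0.031], 0],
  [0, [-0.224, -0.003, 0.039], 0],
  [0, [-0.25, -0.003, 0.05], 0],
  [0, [-0.275, -0.003, 0.062], 0],
  [0, [-0.298, -0.003, 0.076], 0],
  [0, [-0.321, -0.003, 0.092], 0],
  [0, [-0.343, -0.003, 0.11], 0],
  [0, [-0.363, -0.003, 0.129], 0],
  [0, [-0.363, -0.003, 0.129], 0],
])

```text
t: 13.65
position: [0.5278, -0.061, 0.2276]
orientation: [-2.248, -2.192, 0.002]
force: [-0.0, -0.7, -0.4]
opening: 0.002
gripper_force: 0.0
```

```bash
python3 - <<'E'
from h import *
o=get_obs();print(o['t'],o['position'],o['force'])
M=R.from_rotvec(o['orientation']).as_matrix();H=np.array([.5327,.0604,.1])
r=.185
for th in [.75,.6,.45,.3,.15,.05,0,-.03]:
    s=-r*np.cos(th)+.004*np.sin(th)+.011;z=r*np.sin(th)+.004*np.cos(th)
    X=H+s*np.array([.0268,.9996,0])+[0,0,z];print(th,np.round(M.T@(X-o['position'])/.5,3))
b=vision.snapshot('side')[:,:,::-1];cv2.imwrite('pics/s6.png',cv2.resize(b[60:260,220:420],(600,600),interpolation=2))
E
```

```text
13.65 [ 0.5278 -0.061   0.2276] [-0.0374 -0.6643 -0.3735]
0.75 [-0.     0.003 -0.003]
0.6 [-0.036  0.003  0.04 ]
0.45 [-0.065  0.003  0.087]
0.3 [-0.086  0.004  0.138]
0.15 [-0.1    0.004  0.192]
0.05 [-0.104  0.004  0.229]
0 [-0.105  0.004  0.247]
-0.03 [-0.105  0.004  0.258]
```

View pics/s6.png

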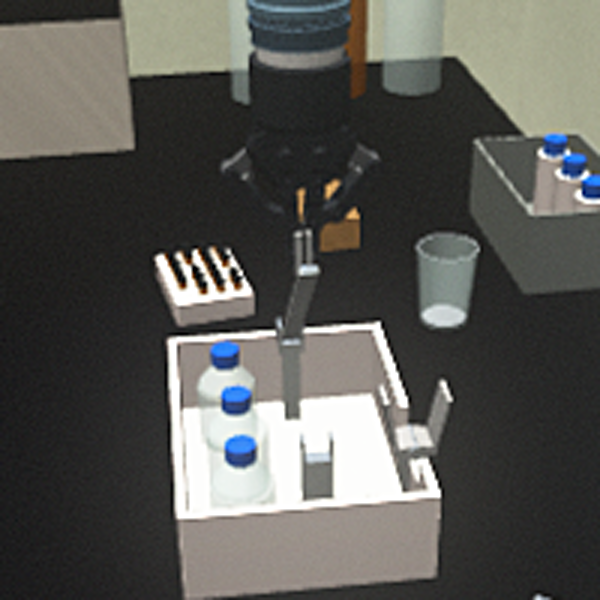

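The bar is following: its tip is at (308,270), ahead of the fingers. Finishing the sweep until contact.

Emit:
drive_tool([
  [0, [-0.018, 0.003, 0.018], 0],
  [0, [-0.036, 0.003, 0.04], 0],
  [0, [-0.051, 0.003, 0.063], 0],
  [0, [-0.065, 0.003, 0.087], 0],
  [0, [-0.076, 0.003, 0.112], 0],
  [0, [-0.086, 0.003, 0.138], 0],
  [0, [-0.094, 0.003, 0.165], 0],
  [0, [-0.1, 0.003, 0.192], 0],
  [0, [-0.103, 0.003, 0.215], 0],
  [0, [-0.104, 0.003, 0.232], 0],
  [0, [-0.104, 0.003, 0.24], 0],
  [0, [-0.104, 0.003, 0.246], 0],
  [0, [-0.104, 0.003, 0.246], 0],
  [0, [-0.104, 0.003, 0.246], 0],
])

```text
t: 15.45
position: [0.529, -0.1125, 0.1061]
orientation: [2.248, 2.194, 0.0]
force: [1.3, 0.3, -0.5]
opening: 0.002
gripper_force: 0.0
```

Emit:
drive_tool([
  [0, [0, 0, 0.003], 0],
  [0, [0, 0, 0.005], 0],
  [0, [0, 0, 0.005], 0],
])

```text
t: 15.82
position: [0.5291, -0.1126, 0.104]
orientation: [2.247, 2.194, 0.001]
force: [-0.4, 0.3, 5.1]
opening: -0.003
gripper_force: 2.4
```

Emit:
drive_tool([
  [0, [0, 0, 0.003], 0],
  [0, [0, 0, 0.006], 0],
  [0, [0, 0, 0.006], 0],
])

```text
t: 16.2
position: [0.5293, -0.1126, 0.1036]
orientation: [2.246, 2.193, 0.002]
force: [-7.6, 2.5, 23.3]
opening: -0.0
gripper_force: 11.5
```

Emit:
drive_tool([
  [0, [0, 0, -0.05], 0],
  [0, [0, 0, -0.15], 0],
  [0, [0, 0, -0.25], 0],
  [0, [0.1, -0.1, -0.3], 0],
  [0, [0.2, -0.2, -0.3], 0],
  [0, [0.3, -0.2, -0.3], 0],
  [0, [0.3, -0.2, -0.3], 0],
  [0, [0.3, -0.2, -0.3], 0],
])

```text
t: 17.2
position: [0.4326, 0.0399, 0.2502]
orientation: [2.247, 2.195, -0.0]
force: [0.6, -0.3, -0.2]
opening: -0.001
gripper_force: 0.0
```

```bash
python3 - <<'E'
from h import *
o=get_obs();print(o['t'],o['position'],o['force'])
b=vision.snapshot('side')[:,:,::-1];c=vision.snapshot('top')[:,:,::-1]
out=np.zeros((600,800,3),np.uint8);out[:,:450]=cv2.resize(b[150:270,270:360+0],(450,600),interpolation=2);out[:270,450:800]=cv2.resize(c[150:258,245:385],(350,270),interpolation=2)
cv2.imwrite('pics/s7.png',out)
E
```

```text
17.2 [0.4326 0.0399 0.2502] [ 0.552  -0.2929 -0.1611]
```

View pics/s7.png

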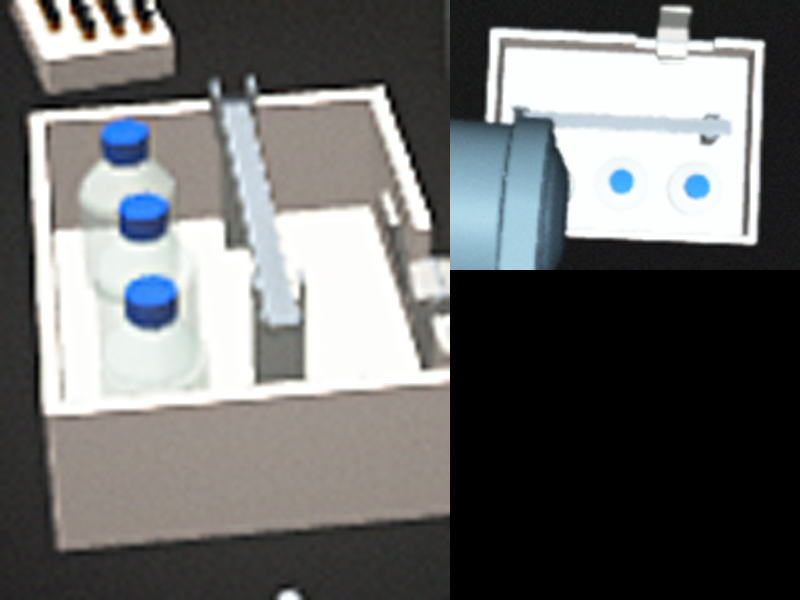

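The bar lies level in its fork (tip at (280,315)), the clip is straight on the sill, the bottles are upright and the arm is clear. Handing in.

```bash
python3 -c "
from cell import job
print(job.job_done())"
```

```text
the job is handed in; nothing more can be done
None
```

I handed the job in at about 17 s of the 69 s allowed: the clip grips the sill, seated and released, the keeper bar rests in its fork, and the bottles stand upright in the last pictures; the hand-in returned no verdict.

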